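# Release the ratchet clamp and draw the test plate out of its checking nest

## Robot

A 7-joint arm with a two-finger parallel gripper is mounted at the origin on the work surface; the furniture and walls round the work are solid. World frame = base frame: x ahead of the robot, y to its left, z up, the work surface at z = 0. Lengths are in m, angles in rad, forces in N, time in s.
With the tool pointing down it reaches from about 0.425 to 0.925 m from the base axis. Payload 6.8 kg.
Tool frame: the origin (TCP) lies at the very end of the fingers, on their centre line; the grasp point (between the pads) lies robot.grip_point_offset behind it (robot.grip_point_offset is the distance from the TCP to the grasp point, in m); z points along the fingers, y is the line along which they close (so a half turn about z gives the same grasp; the last joint's range is limited). The gripper opens to 88 mm and grips with 3 to 60 N. Pads are 20 mm wide; open, the fingers measure 115 mm over their backs; the gripper's body (75 mm by 178 mm) begins 61 mm behind the grasp point.
Start: joints at [1.218, 0.477, 0.022, 1.555, -0.011, 1.109, -0.083], TCP at [0.164, -0.655, 0.223] pointing down, gripper open.
Joint ranges: [-2.96, 2.96], [-0.34, 2.1], [-1.41, 1.46], [0.24, 2.44], [-1.37, 4.51], [0.17, 1.92], [-2.96, 2.96]. Speed limits (rad/s): [2.39, 2.39, 3.14, 3.14, 3.14, 3.14, 3.14].

## Interface

Orientations are given as a rotation vector (axis times angle).
In Python, from bench import robot gives the robot as it stands.
- The arm moves only by the tool apply_moves, never from a script. Its argument "motion" is text: rows parted by semicolons, each of 7 numbers parted by spaces: the turn, a rotation vector about the world's x, y, z in degrees, then the shift along the world's x, y, z in cm, then the gripper command: -1 is fully open, 1 is shut, values between are in proportion. In form: rx ry rz tx ty tz gripper; .... A call has 1 to 10 rows; each row is the pose to reach, as a shift and turn from the pose commanded when the call began; what a row does not reach only later rows make up. A row lasts 1/12 s, in which the tool goes at most 41.7 mm and 7.16 degrees, less where a joint would pass 70% of its speed; a pose out of reach is approached as far as the arm can. A call with a gripper value outside its range is refused whole. The fingers move at their own pace and stop on an object; "squeeze" is the grip in N (left out, the last holds). Time passes only in rows, so rows that repeat a pose let the fingers close. It gives the time, the measured TCP pose, the force, the opening and the grip force at its end, in the units of the state.
- robot.read_state(): the state, without advancing time (a new reading comes with each control period).
- robot.grab_frame(name): name is "scene" or "top"; returns a dict with "color" (420x560x3 uint8, red, green, blue), "depth" (420x560 float32, m along the optical axis (not along the pixel's ray), 0 where there is no reading), "mtx" (3x3 intrinsics, pixels), "D" ([k1, k2, p1, p2, k3] as OpenCV has them; the pictures are not rectified), "camera_from_world" (4x4, takes a point from world to camera coordinates). Camera axes: x right, y down, z forward; pixel columns grow to the right and rows downward; lengths in m; the calibration is good to about 2 mm. A picture is of the moment at which its call begins.
- robot.close_job(): hands the job in; it is judged then, once.
Trained networks look in a picture, given as the dict that the camera call returned (one of the last four; its "shot" number tells which), for a name from the list of things; names that differ only in an ending like _2 or _b are one class to them, and where a whole thing is asked for, a point or a joint stands for the part that bears it (a point fixed in the world has none). Each returns a list of dicts, best first, with "conf" (0 to 1); they miss things now and then, are a little off and sometimes report something else, mostly with a low value. They report only what shows in the picture. A call takes as long as a camera call. They do not tell look-alikes from the thing itself.
- robot.boxes_of(picture, label): "at" ([row, column] in pixels, amid what is visible of it).
- robot.regions_of(picture, label): "region" (420x560 bool, what is visible of it) and "at" ([row, column] in pixels, amid what is visible of it).
The state is a dict: "time_s": time; "joint_positions": joint angles; "joint_velocities": joint speeds; "effort": joint torques, N m; "tcp_pos": TCP position; "orientation": TCP orientation; "contact_force": force on the tool from outside, world axes, zero at the start; "ft_torque": the same for the moment, N m; "opening": opening from 0.0 (shut) to 1.0 (fully open); "grip_force": force on a finger pad.
Only numpy, scipy, OpenCV 4.12 (cv2) and the standard library are available. Lean on these libraries where they do the work, as an engineer would, in place of code of your own. Each camera call takes 0.05 s, during which the arm holds its last target. There are 200 camera calls.

## Task

The flat test plate in the checking nest has been measured; bring it out from under the dial bridge for unloading. Pull the sprung pawl off the ratchet wheel and hold it off until the clamp finger has swung all the way back, then let go, press down on the plate's rubber pad and draw the plate along the nest towards the robot until its front edge lies fully against the front stop. Press only as hard as dragging it needs, never leaning on it (keep under 60 N), and leave the tools beside the nest alone.

Things in the scene. Friction and masses are not known exactly. Their poses are not given: they have to be found in the camera images.
- plate_nest: Fixed checking nest: grey bed 300 x 215 x 14 mm. Origin at bench level under the channel's centre line; x along the channel away from the robot, y left, z up; 'nest (x, y, z)' below is in mm in this frame. Two white slippery strips (top z 16) carry the plate between steel side rails at y +-57 to +-67, top z 21 (2 mm free each side); rear abutment at x 128.
- stop_face (a point): Middle of the face of the front stop that the plate must meet, at nest (-110, 0, 16), axes as the nest's. The stop is a steel bar across the channel, x -122 to -110, top z 26.
- bridge_mid (a point): Middle of the underside of the low bridge over the channel, nest (95, 0, 33). Bridge x 80 to 110, y -82 to 82, top z 47; the dial on it is up to z 106, x 82 to 104. Two sprung plungers in it press the plate down (about 9 N each) until the plate's rear edge has passed them at x 95.
- test_plate: Loose flat aluminium plate 140 (x) x 110 (y) x 12 mm, 0.4 to 0.7 kg, with a black rubber pad 44 x 76 mm let in flush on top, centre at its (-34, 0). Origin: centre of its underside; axes as the nest's. Starts at nest (58, 0, 16), top z 28. Too wide to grip; dragged by pressing the pad: some 12 to 20 N, less slips. Friction: pad 0.8, strips 0.12; drag 3 to 9 N, less once clear of the plungers.
- pawl_knob (a point): On the axis of the pawl's upright steel post, 12 mm diameter (head 14), 14 mm below its top. Starts at nest (-46, -128, 64); the post stands free from z 46 to 77, so it is pushed or pinched from above. Pulling it about 15 mm to the right (nest -y) lifts the pawl off the wheel. Shaft end 12 mm wide, top z 58, at nest (-20, -95). The point's axes turn with the pawl.
- pawl (a joint): Angle of the pawl, a level arm on a vertical pin at nest (22, -122), 68 mm behind its post. About 0 to 0.03 seated in the wheel; positive as the post is pulled right (-y); end stop 0.32 (21 mm at the post). The nose clears the teeth at about 0.12. Its spring and the loaded tooth resist with 3 to 6 N at the post; let go, it springs back.
- clamp_finger (a joint): Angle of the clamp finger and its ratchet wheel (52 mm across, 20 saw teeth, z 36 to 46) about a vertical shaft at nest (-20, -95). 0: points left (+y), blocking the plate's front edge. While the pawl is held off a spring turns it to its end at 1.5 in about 1 s; then it points at the robot, outside the right rail. If the pawl is let go early it catches the next tooth (every 0.31).
- finger_tip (a point): Near the tip of the clamp finger, half-way up; 70 mm from its shaft. The finger is a steel bar 14 mm wide, z 22 to 34 in the nest, its round end 77 mm from the shaft; it sweeps over the right rail toward the robot.
- micrometer: Loose bystander: outside micrometer, 42 x 129 x 12 mm, lying left of the nest; origin at the centre of its underside.
- loupe: Loose bystander: black eye loupe, 38 mm diameter, 33 high, left of the nest's front; origin at the centre of its underside.
- hex_key: Loose bystander: L-shaped hex key 32 x 84 x 8 mm, left of the nest; origin at the centre of its underside.
There are look-alikes about, which are no part of the job. Several things have the shape of the test_plate; the one meant has the colours described above.

How it is judged:
By the outcome, as a careful person would: the job done as asked, in the order asked, and still so for the second after the job is handed in, with the robot touching nothing.
It also fails if it takes over 56 s, if anything falls off the work surface, if the arm or the gripper's body presses on something with over 40 N, if the wrist force passes 120 N, or if a joint passes its speed limit or range.

## Working session

There is one attempt and no reset: what is moved stays moved. The work goes in short steps, Python scripts to look and compute and a tool call to move; the robot and the scene stay as the last step left them, time stands still between calls to the robot, and variables do not carry over. Pictures are saved under pics/ and viewed, at most 10 in all, crops included, and the job is handed in when it is done.

Besides the shell and the picture viewer there is one more tool, called after "Call:" as name(argument=value, ...), one argument or row to a line, values as JSON. apply_moves: Moves the arm, as the interface text tells. Its arguments: {"type":"object","properties":{"motion":{"type":"string"},"squeeze":{"type":"number"}},"required":["motion"]}

```bash
mkdir -p pics; cat > h.py <<'E'
import numpy as np, cv2
from bench import robot
def world(f,px,z=None):
    "px: Nx2 (row,col) -> world; by depth, or intersect plane z"
    px=np.atleast_2d(np.array(px,float)); uv=px[:,::-1].reshape(-1,1,2).copy()
    n=cv2.undistortPoints(uv,f["mtx"],f["D"]).reshape(-1,2)
    T=np.linalg.inv(f["camera_from_world"]); d=np.c_[n,np.ones(len(n))]
    if z is None:
        k=f["depth"][px[:,0].round().astype(int),px[:,1].round().astype(int)]
    else:
        dw=d@T[:3,:3].T; k=(z-T[2,3])/dw[:,2]
    return (d*k[:,None])@T[:3,:3].T+T[:3,3]
def pix(f,P):
    P=np.atleast_2d(P).astype(float);T=f["camera_from_world"]
    return cv2.projectPoints(P,cv2.Rodrigues(T[:3,:3])[0],T[:3,3],f["mtx"],f["D"])[0].reshape(-1,2)[:,::-1]
def save(f,name):
    cv2.imwrite("pics/"+name,f["color"][:,:,::-1])
E
python3 - <<'E'
from h import *
np.set_printoptions(precision=4,suppress=True)
print(robot.grip_point_offset, robot.read_state())
for c in("top","scene"):
    f=robot.grab_frame(c); save(f,c+"0.png")
    for n in("plate_nest","test_plate","pawl_knob","pawl","clamp_finger","finger_tip","micrometer","loupe","hex_key"):
        for b in robot.boxes_of(f,n)[:3]:
            print(c,n,round(b["conf"],2),np.round(b["at"],1),world(f,b["at"])[0])
E
```

```text
0.0187 {'time_s': 0.0, 'joint_positions': array([ 1.2179,  0.4778,  0.0223,  1.5564, -0.0115,  1.1093, -0.0831]), 'joint_velocities': array([ 0.0002, -0.0018,  0.0005,  0.0007,  0.0002,  0.0003, -0.001 ]), 'effort': array([ -0.001 , -58.2845,   1.5349, -27.2599,  -0.0541,   0.0169,
         0.0002]), 'tcp_pos': array([ 0.1634, -0.6543,  0.2217]), 'orientation': array([-3.1163, -0.3834,  0.0006]), 'contact_force': array([0.765 , 0.1228, 1.1979]), 'ft_torque': array([0.0027, 0.017 , 0.0764]), 'grip_force': 0.0, 'opening': 1.001557611204281}
top plate_nest 0.89 [215.8 291.5] [ 0.5561 -0.1619  0.0131]
top test_plate 0.76 [257.1 404. ] [ 0.47   -0.3785  0.013 ]
top test_plate 0.55 [184.  262.9] [ 0.6184 -0.1077  0.0283]
top pawl_knob 0.67 [197.5 332.1] [ 0.5861 -0.2397  0.0452]
top pawl 0.83 [196.6 333.9] [ 0.5919 -0.2464  0.0139]
top finger_tip 0.8 [209.7 306.7] [ 0.564  -0.1908  0.0449]
top finger_tip 0.22 [181.  262.4] [ 0.624  -0.1069  0.0299]
top micrometer 0.66 [190.1 194.5] [0.6143 0.0327 0.0005]
top loupe 0.79 [279.6 212.8] [ 0.4348 -0.0052  0.012 ]
top loupe 0.19 [214.  290.9] [ 0.5595 -0.1608  0.0154]
top hex_key 0.78 [233.4 217.5] [ 0.5253 -0.0143  0.0058]
scene plate_nest 0.68 [230.  289.1] [ 0.5612 -0.1644  0.0283]
scene test_plate 0.65 [199.9 301. ] [ 0.6224 -0.1053  0.0284]
scene test_plate 0.6 [352.6 304.4] [ 0.4644 -0.3863  0.0125]
scene pawl_knob 0.9 [244.9 313.6] [ 0.575  -0.2304  0.0462]
scene pawl_knob 0.21 [232.1 288.5] [ 0.564  -0.1573  0.0132]
scene pawl 0.6 [247.8 311.7] [ 0.5682 -0.2349  0.0469]
scene clamp_finger 0.96 [232.8 301.1] [ 0.5681 -0.197   0.0496]
scene finger_tip 0.78 [234.3 298.5] [ 0.5639 -0.195   0.0456]
scene micrometer 0.6 [171.  270.5] [0.6196 0.025  0.007 ]
scene loupe 0.58 [206.1 204.1] [ 0.4426 -0.0227  0.025 ]
scene hex_key 0.48 [193.7 241.6] [ 0.5307 -0.0114  0.0088]
scene hex_key 0.3 [231.4 285.8] [ 0.5602 -0.1532  0.0132]
```

```bash
ls -la . pics
```

```text
.:
total 16
drwxr-xr-x  3 agent agent 4096 Nov 30 17:57 .
drwxr-xr-x 23 root  root  4096 Nov 30 17:56 ..
-rw-r--r--  1 agent agent  797 Nov 30 17:57 h.py
drwxr-xr-x  2 agent agent 4096 Nov 30 17:57 pics

pics:
total 692
drwxr-xr-x 2 agent agent   4096 Nov 30 17:57 .
drwxr-xr-x 3 agent agent   4096 Nov 30 17:57 ..
-rw-r--r-- 1 agent agent 343441 Nov 30 17:57 scene0.png
-rw-r--r-- 1 agent agent 356047 Nov 30 17:57 top0.png
```

```bash
python3 - <<'E'
import cv2
for n,(r0,r1,c0,c1) in {"top":(120,320,180,440),"scene":(120,390,190,420)}.items():
    a=cv2.imread(f"pics/{n}0.png")[r0:r1,c0:c1]; s=3 if n=="top" else 2
    cv2.imwrite(f"pics/{n}0c.png",cv2.resize(a,None,fx=s,fy=s,interpolation=cv2.INTER_CUBIC))
E
```

```text
(no output)
```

View pics/top0c.png

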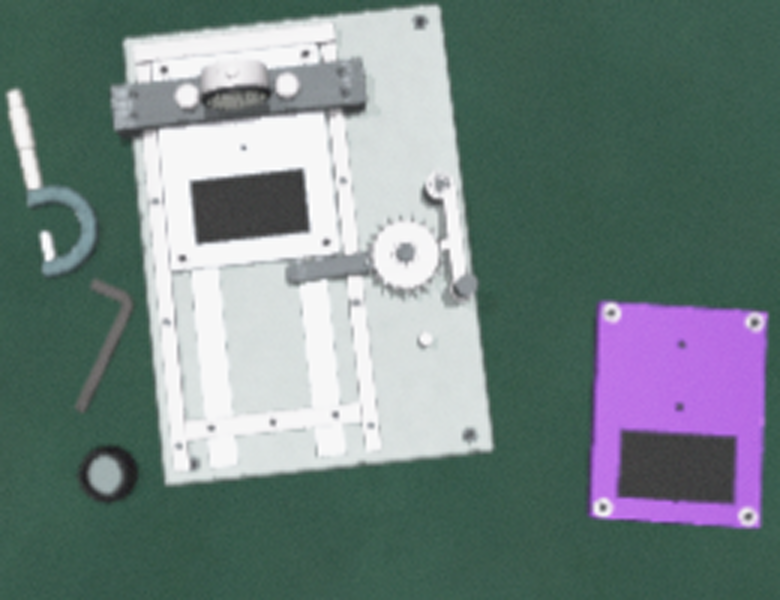

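View pics/scene0c.png

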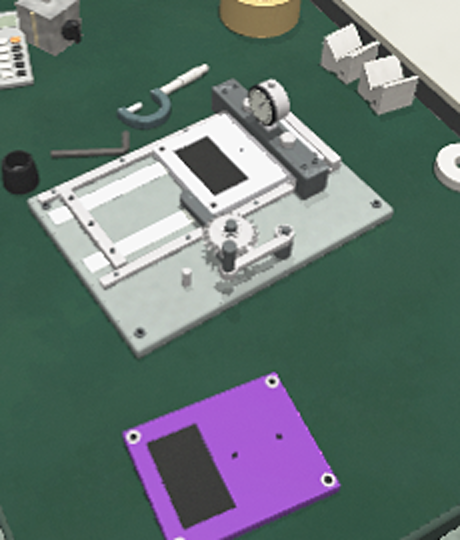

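```bash
cat > fit.py <<'E'
from h import *
from scipy.optimize import least_squares
np.set_printoptions(precision=4,suppress=True)
f=robot.grab_frame("top")
g=f["color"].max(2)
m=np.zeros_like(g); m[165:212,235:292]=(g[165:212,235:292]<75); 
n,l,s,c=cv2.connectedComponentsWithStats(m); k=1+np.argmax(s[1:,4]); print("pad",s[k],c[k])
ys,xs=np.nonzero(l==k); box=cv2.boxPoints(cv2.minAreaRect(np.c_[xs,ys].astype(np.float32)))
print(box)
crop=lambda x,y:(120+y/3-.33,180+x/3-.33)
# nest pts (mm) , pixel(row,col), weight
obs=[((24,0,28),tuple(c[k][::-1]),3),((-20,-95,58),crop(405,252),2),((-46,-128,78),crop(466,285),2),
 ((-12,55,28),crop(170,271),1),((-12,-55,28),crop(341,254),1),
 ((-116,0,26),crop(272,422),1),((95,-82,47),crop(356,82),.7),((95,82,47),crop(121,108),.7)]
edge=[((150,None),crop(125,40)),((150,None),crop(440,6)),((-150,None),crop(492,450)),((-150,None),crop(167,484))]
W=[world(f,p,P[2]/1000)[0][:2] for P,p,_ in obs]; E=[world(f,p,.014)[0][:2] for _,p in edge]
def nw(q,P): c_,s_=np.cos(q[2]),np.sin(q[2]); x,y=np.array(P[:2])/1000; return np.array([q[0]+c_*x-s_*y,q[1]+s_*x+c_*y])
yb=lambda q:[q[3],q[3]-.215,q[3]-.215,q[3]]
def res(q,full=False):
    r=[w*(nw(q,P)-X) for (P,_,w),X in zip(obs,W)]+[nw(q,(e[0][0],y*1000))-X for e,X,y in zip(edge,E,yb(q))]
    return np.ravel(r)*1000
r=least_squares(res,[.57,-.15,.1,.08],loss="soft_l1"); print(r.x,r.x[2]*57.3); print(res(r.x).reshape(-1,2).round(1))
np.save("nest.npy",r.x)
for nme,P in dict(pad=(24,0),post=(-46,-128),stop=(-110,0),shaft=(-20,-95)).items(): print(nme,nw(r.x,P))
# depth check of post top & shaft on scene cam overlay
s2=robot.grab_frame("scene")
im=s2["color"][:,:,::-1].copy(); im=cv2.resize(im,None,fx=3,fy=3,interpolation=cv2.INTER_CUBIC)
it=cv2.resize(f["color"][:,:,::-1].copy(),None,fx=3,fy=3,interpolation=cv2.INTER_CUBIC)
pts=[(2,38,28),(2,-38,28),(46,38,28),(46,-38,28),(-46,-128,78),(-20,-95,58),(-12,55,28),(-12,-55,28),(-110,57,26),(-110,-57,26),(-150,r.x[3]*1000,14),(150,r.x[3]*1000-215,14),(-150,r.x[3]*1000-215,14),(95,82,47),(95,-82,47)]
for F,I in((s2,im),(f,it)):
    for P in pts:
        a=pix(F,[*nw(r.x,P),P[2]/1000])[0]; cv2.circle(I,(int(a[1]*3+1),int(a[0]*3+1)),3,(0,0,255),1)
o=np.hstack([im[420:870,570:1190][:, :],]); cv2.imwrite("pics/ovs.png",o); cv2.imwrite("pics/ovt.png",it[350:880,640:1080])
E
python3 fit.py
```

```text
pad [245 177  37  23 683] [262.9546 188.325 ]
[[243.9878 180.8903]
 [279.7683 176.9146]
 [281.8536 195.6829]
 [246.0732 199.6585]]
[ 0.5856 -0.1094  0.081   0.0738] 4.643364985327615
[[-0.9  0.4]
 [-0.3 -0.5]
 [ 0.2 -0.3]
 [ 0.6 -0.6]
 [ 1.2  0.8]
 [ 0.   0.2]
 [ 1.  -3.6]
 [ 0.5  4.7]
 [ 1.8  1.1]
 [ 2.2 -0.9]
 [-1.2 -2. ]
 [-1.3  1.6]]
pad [ 0.6096 -0.1074]
post [ 0.5502 -0.2407]
stop [ 0.476  -0.1183]
shaft [ 0.5734 -0.2057]
```

View pics/ovs.png

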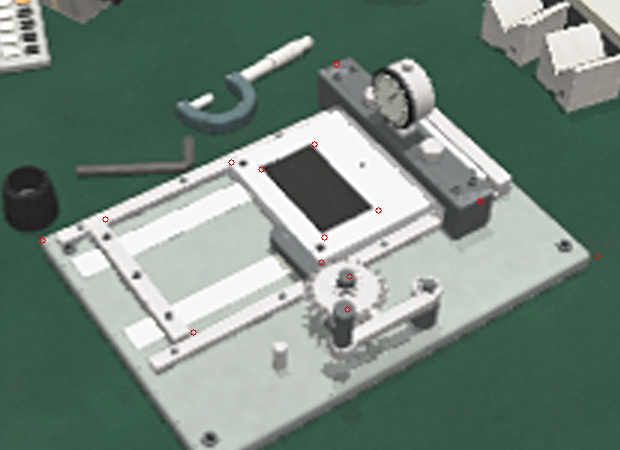

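View pics/ovt.png

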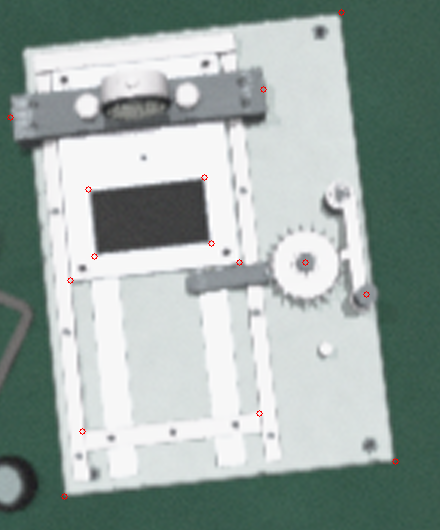

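Call:
apply_moves(
  motion="0 0 -2 2.7 2.9 0 -0.2; 0 0 -4 5.4 5.8 0 0; 0 0 -6 8.1 8.7 0 0; 0 0 -8 10.8 11.6 0 0; 0 0 -9.4 13.5 14.5 0 0; 0 0 -9.4 16.2 17.4 0 0; 0 0 -9.4 18.9 20.3 0 0; 0 0 -9.4 21.6 23.2 0 0; 0 0 -9.4 24.3 26.1 0 0; 0 0 -9.4 27 29 0 0",
)

```text
time_s: 1.93
tcp_pos: [0.4347, -0.3634, 0.223]
orientation: [3.139, 0.126, 0.001]
contact_force: [-0.5, -1.0, -0.1]
opening: 0.504
grip_force: 0.0
```

Call:
apply_moves(
  motion="0 0 0 2.7 2.9 -1 0; 0 0 0 5.4 5.8 -2.5 0; 0 0 0 8.1 8.6 -4.5 0; 0 0 0 11.5 12.3 -7 0; 0 0 0 11.5 12.3 -10 0; 0 0 0 11.5 12.3 -12 0; 0 0 0 11.5 12.3 -14 0; 0 0 0 11.5 12.3 -16 0; 0 0 0 11.5 12.3 -16.7 0; 0 0 0 11.5 12.3 -16.7 0",
)

```text
time_s: 2.77
tcp_pos: [0.5474, -0.2415, 0.0539]
orientation: [-3.138, -0.127, 0.005]
contact_force: [-0.5, -0.2, 0.2]
opening: 0.502
grip_force: 0.0
```

```bash
python3 - <<'E'
from h import *
f=robot.grab_frame("scene")
cv2.imwrite("pics/s1.png",cv2.resize(f["color"][120:300,190:400][:,:,::-1],None,fx=3,fy=3,interpolation=cv2.INTER_CUBIC))
print(robot.read_state()["tcp_pos"],robot.read_state()["contact_force"])
E
```

```text
[ 0.54830182 -0.24189972  0.05541743] [ 0.82709332 -0.14788289  0.90575865]
```

View pics/s1.png

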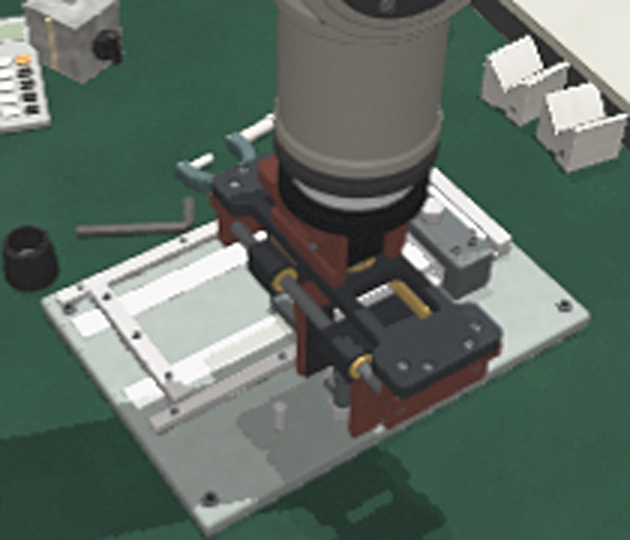

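The picture shows the fingers straddling the post, which stands at about (340, 390) in the crop between them. Next I close on it.

Call:
apply_moves(
  motion="0 0 0 0 0 0 0.5; 0 0 0 0 0 0 0.8; 0 0 0 0 0 0 0.8; 0 0 0 0 0 0 0.8; 0 0 0 0 0 0 0.8; 0 0 0 0 0 0 0.8",
  squeeze=15,
)

```text
time_s: 3.32
tcp_pos: [0.5489, -0.2409, 0.0562]
orientation: [-3.138, -0.128, -0.001]
contact_force: [-1.2, 3.0, 4.2]
opening: 0.132
grip_force: 15.0
```

Call:
apply_moves(
  motion="0 0 0 0.1 -0.4 0 0.8; 0 0 0 0.2 -0.8 0 0.8; 0 0 0 0.3 -1.2 0 0.8; 0 0 0 0.4 -1.5 0 0.8; 0 0 0 0.5 -1.7 0 0.8; 0 0 0 0.5 -1.7 0 0.8; 0 0 0 0.5 -1.7 0 0.8; 0 0 0 0.5 -1.7 0 0.8; 0 0 0 0.5 -1.7 0 0.8; 0 0 0 0.5 -1.7 0 0.8",
)

```text
time_s: 4.15
tcp_pos: [0.5542, -0.2586, 0.056]
orientation: [3.139, 0.127, 0.002]
contact_force: [2.6, 4.2, 4.8]
opening: 0.131
grip_force: 15.0
```

Call:
apply_moves(
  motion="0 0 0 0 0 0 0.8; 0 0 0 0 0 0 0.8; 0 0 0 0 0 0 0.8; 0 0 0 0 0 0 0.8; 0 0 0 0 0 0 0.8; 0 0 0 0 0 0 0.8; 0 0 0 0 0 0 0.8; 0 0 0 0 0 0 0.8; 0 0 0 0 0 0 0.8; 0 0 0 0 0 0 0.8",
)

```text
time_s: 4.98
tcp_pos: [0.5542, -0.2587, 0.056]
orientation: [3.139, 0.127, 0.002]
contact_force: [1.9, 5.0, 4.9]
opening: 0.136
grip_force: 15.0
```

```bash
python3 - <<'E'
from h import *
I=[]
for c in ("scene","top"):
    f=robot.grab_frame(c)
    r=(120,300,190,400) if c=="scene" else (120,300,210,370)
    I.append(cv2.resize(f["color"][r[0]:r[1],r[2]:r[3]][:,:,::-1],None,fx=2.1,fy=2.1,interpolation=cv2.INTER_CUBIC))
cv2.imwrite("pics/s2.png",np.hstack(I)); print(np.hstack(I).shape)
E
```

```text
(378, 777, 3)
```

View pics/s2.png

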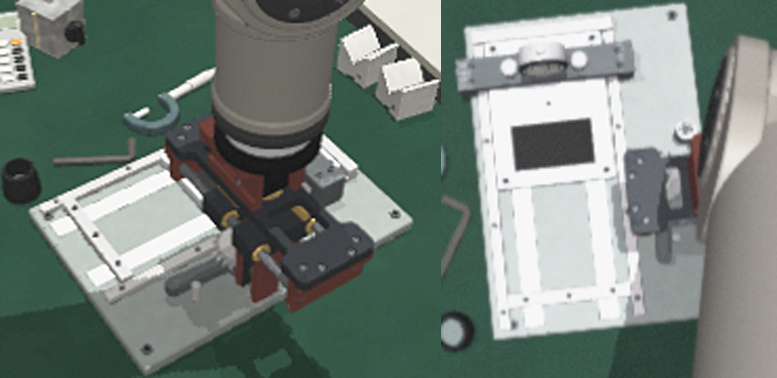

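The clamp finger has left the channel. It points at the robot, outside the right rail, at about (663, 245) in the right-hand crop. I hold a little longer, then let go and rise.

Call:
apply_moves(
  motion="0 0 0 0 0 0 0.8; 0 0 0 0 0 0 0.8; 0 0 0 0 0 0 0.8; 0 0 0 0 0 0 0.8; 0 0 0 0 0 0 0.8; 0 0 0 0 0 0 0.8; 0 0 0 0 0 0 0.8; 0 0 0 0 0 0 0.8; 0 0 0 0 0 0 0.8; 0 0 0 0 0 0 0.8",
)

```text
time_s: 5.92
tcp_pos: [0.5542, -0.2587, 0.0559]
orientation: [3.139, 0.127, 0.002]
contact_force: [2.1, 4.3, 5.8]
opening: 0.136
grip_force: 15.0
```

Call:
apply_moves(
  motion="0 0 0 0 0 0 0; 0 0 0 0 0 0 0; 0 0 0 0 0 0 0; 0 0 0 0 0 0 0; 0 0 0 0 0 0 0; 0 0 0 0 0 3 0; 0 0 0 0 0 6 0; 0 0 0 0 0 8 0; 0 0 0 0 0 8 0; 0 0 0 0 0 8 0",
)

```text
time_s: 6.75
tcp_pos: [0.5541, -0.2601, 0.1367]
orientation: [3.137, 0.125, 0.004]
contact_force: [0.3, -0.3, -0.4]
opening: 0.5
grip_force: 0.0
```

Call:
apply_moves(
  motion="0 0 0 1.2 3.2 0 0.5; 0 0 0 2.4 6.4 0 1; 0 0 0 3.6 9.6 0 1; 0 0 0 4.8 12.8 -1 1; 0 0 0 5.3 15.1 -3 1; 0 0 0 5.3 15.1 -6 1; 0 0 0 5.3 15.1 -8 1; 0 0 0 5.3 15.1 -9 1; 0 0 0 5.3 15.1 -9.5 1; 0 0 0 5.3 15.1 -9.5 1",
  squeeze=20,
)

```text
time_s: 7.58
tcp_pos: [0.6055, -0.1085, 0.0391]
orientation: [-3.139, -0.126, 0.004]
contact_force: [0.6, -0.3, 0.6]
opening: 0.002
grip_force: 0.0
```

```bash
python3 - <<'E'
from h import *
I=[]
for c in ("scene","top"):
    f=robot.grab_frame(c)
    r=(120,300,190,400) if c=="scene" else (120,300,210,370)
    I.append(cv2.resize(f["color"][r[0]:r[1],r[2]:r[3]][:,:,::-1],None,fx=2.1,fy=2.1,interpolation=cv2.INTER_CUBIC))
cv2.imwrite("pics/s3.png",np.hstack(I)); s=robot.read_state(); print(s["tcp_pos"],s["contact_force"],s["opening"])
E
```

```text
[ 0.60709237 -0.10859138  0.04124525] [-0.49257949 -0.37660326 -0.26441956] 0.002657565101610399
```

View pics/s3.png

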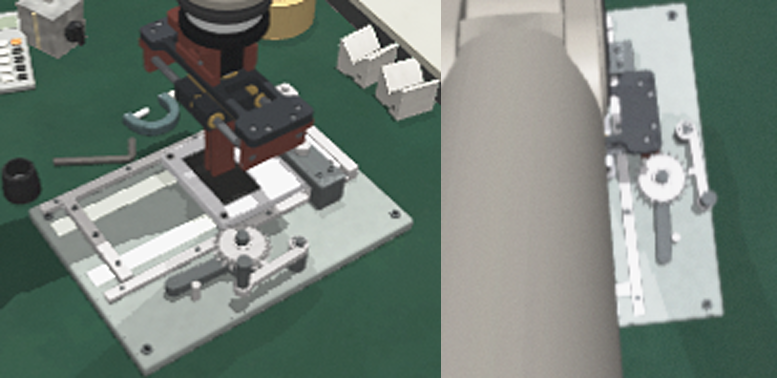

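The clamp finger rests fully back on its peg, at about (663, 230) on the right, and the pawl is seated again. The closed fingers are over the black pad, at about (222, 170) on the left. Now I lower gently.

Call:
apply_moves(
  motion="0 0 0 0 0 -0.5 1; 0 0 0 0 0 -0.8 1; 0 0 0 0 0 -1 1; 0 0 0 0 0 -1.1 1; 0 0 0 0 0 -1.2 1; 0 0 0 0 0 -1.2 1; 0 0 0 0 0 -1.2 1",
)

```text
time_s: 8.27
tcp_pos: [0.6067, -0.1079, 0.0287]
orientation: [3.139, 0.127, 0.0]
contact_force: [0.2, -0.5, 0.3]
opening: 0.007
grip_force: 0.0
```

Call:
apply_moves(
  motion="0 0 0 0 0 -0.05 1; 0 0 0 0 0 -0.1 1; 0 0 0 0 0 -0.1 1; 0 0 0 0 0 -0.1 1",
)

```text
time_s: 8.6
tcp_pos: [0.6068, -0.1078, 0.0284]
orientation: [3.139, 0.127, 0.001]
contact_force: [-2.7, -0.1, 6.3]
opening: 0.005
grip_force: 3.1
```

Call:
apply_moves(
  motion="0 0 0 0 0 -0.05 1; 0 0 0 0 0 -0.1 1; 0 0 0 0 0 -0.1 1; 0 0 0 0 0 -0.1 1",
)

```text
time_s: 8.93
tcp_pos: [0.6068, -0.1079, 0.0284]
orientation: [3.139, 0.127, 0.001]
contact_force: [-5.9, 0.7, 14.4]
opening: 0.006
grip_force: 7.0
```

Call:
apply_moves(
  motion="0 0 0 0 0 -0.04 1; 0 0 0 -0.2 -0.02 -0.04 1; 0 0 0 -0.5 -0.04 -0.04 1; 0 0 0 -0.8 -0.06 -0.04 1; 0 0 0 -1.1 -0.09 -0.04 1; 0 0 0 -1.4 -0.11 -0.04 1; 0 0 0 -1.7 -0.14 -0.04 1; 0 0 0 -2 -0.16 -0.04 1; 0 0 0 -2 -0.16 -0.04 1",
)

```text
time_s: 9.68
tcp_pos: [0.5898, -0.1093, 0.0284]
orientation: [3.139, 0.127, 0.011]
contact_force: [2.3, 1.8, 9.0]
opening: 0.005
grip_force: 4.2
```

```bash
cat > look.py <<'E'
import sys
from h import *
q=np.load("nest.npy")
f=robot.grab_frame("scene"); g=cv2.resize(f["color"][130:280,200:330][:,:,::-1],None,fx=4,fy=4,interpolation=cv2.INTER_CUBIC)
cv2.imwrite("pics/"+sys.argv[1],g); s=robot.read_state(); print(s["tcp_pos"],s["contact_force"])
for b in robot.boxes_of(f,"test_plate")[:2]: print(b["conf"],b["at"],world(f,b["at"])[0])
E
python3 look.py s4.png
```

```text
[ 0.58977473 -0.10934583  0.02838793] [1.96851616 0.89852442 8.65976975]
0.66 [206.5, 302.1] [ 0.57299117 -0.18878361  0.10990813]
0.65 [354.5, 302.6] [ 0.46049854 -0.387349    0.01176908]
```

View pics/s4.png

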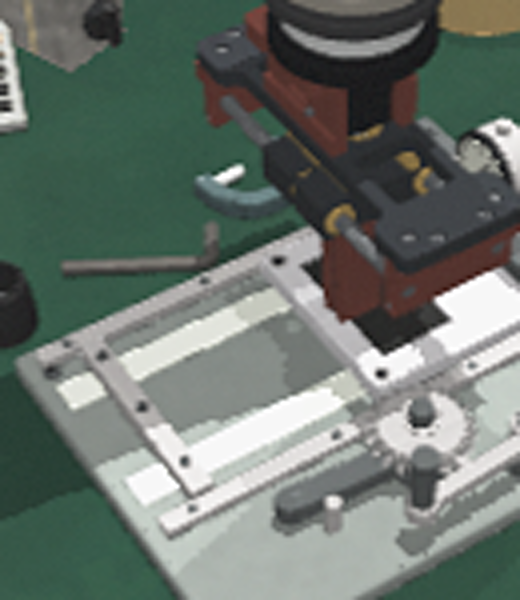

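```bash
cat > plate.py <<'E'
# nest-x shift of the plate since start: template match of its front-right screw in scene pictures along nest x
from h import *
q=np.load("nest.npy"); R=lambda P:np.array([q[0]+np.cos(q[2])*P[0]-np.sin(q[2])*P[1],q[1]+np.sin(q[2])*P[0]+np.cos(q[2])*P[1]])
f=robot.grab_frame("scene"); save(f,"now.png")
a=cv2.imread("pics/scene0.png"); b=cv2.imread("pics/now.png")
S=4
for nm,P in(("right",(-4,-47)),("left",(-4,47))):
    r,c=pix(f,[*R((P[0]/1e3,P[1]/1e3)),.028])[0]+[1.5,0]
    t=cv2.getRectSubPix(a,(15,13),(c,r)); best=[]
    for d in np.arange(-5,110,1.):
        for e in(-2,0,2):
            r2,c2=pix(f,[*R(((P[0]-d)/1e3,(P[1]+e)/1e3)),.028])[0]+[1.5,0]
            w=cv2.getRectSubPix(b,(15,13),(c2,r2)); best.append((cv2.matchTemplate(w,t,cv2.TM_CCOEFF_NORMED)[0,0],d,e))
    print(nm,[tuple(np.round(x,2)) for x in sorted(best)[::-1][:4]])
s=robot.read_state(); print(s["time_s"],s["tcp_pos"],s["contact_force"])
E
python3 plate.py
```

```text
right [(np.float64(0.77), np.float64(4.0), np.float64(0.0)), (np.float64(0.77), np.float64(3.0), np.float64(0.0)), (np.float64(0.73), np.float64(4.0), np.float64(-2.0)), (np.float64(0.73), np.float64(3.0), np.float64(-2.0))]
left [(np.float64(0.88), np.float64(4.0), np.float64(0.0)), (np.float64(0.86), np.float64(5.0), np.float64(0.0)), (np.float64(0.83), np.float64(3.0), np.float64(0.0)), (np.float64(0.78), np.float64(6.0), np.float64(0.0))]
9.8333 [ 0.58974549 -0.10937187  0.02840705] [0.82793596 0.21963339 9.3998954 ]
```

Call:
apply_moves(
  motion="0 0 0 0 0 0.5 1; 0 0 0 0 0 0.8 1; 0 0 0 1.2 0.1 0.8 1; 0 0 0 2.4 0.2 0.8 1; 0 0 0 2.4 0.2 0.5 1; 0 0 0 2.4 0.2 0.2 1; 0 0 0 2.4 0.2 0.05 1; 0 0 0 2.4 0.2 0 1; 0 0 0 2.4 0.2 0 1",
)

```text
time_s: 10.58
tcp_pos: [0.6113, -0.1075, 0.0283]
orientation: [3.139, 0.127, 0.003]
contact_force: [-2.4, 1.3, 15.9]
opening: 0.004
grip_force: 8.5
```

Call:
apply_moves(
  motion="0 0 0 -0.1 0 -0.02 1; 0 0 0 -0.2 -0.02 -0.05 1; 0 0 0 -0.2 -0.02 -0.05 1; 0 0 0 -0.2 -0.02 -0.05 1",
)

```text
time_s: 10.92
tcp_pos: [0.6112, -0.1075, 0.0283]
orientation: [3.139, 0.127, 0.01]
contact_force: [1.1, 1.7, 14.8]
opening: 0.004
grip_force: 7.5
```

Call:
apply_moves(
  motion="0 0 0 -0.1 0 -0.05 1; 0 0 0 -0.2 -0.02 -0.08 1; 0 0 0 -0.3 -0.02 -0.1 1; 0 0 0 -0.4 -0.03 -0.12 1; 0 0 0 -0.4 -0.03 -0.12 1",
)

```text
time_s: 11.33
tcp_pos: [0.6096, -0.1079, 0.0283]
orientation: [3.138, 0.127, 0.017]
contact_force: [3.6, 0.7, 18.4]
opening: 0.005
grip_force: 9.1
```

Call:
apply_moves(
  motion="0 0 0 -0.2 -0.02 -0.02 1; 0 0 0 -0.4 -0.03 -0.03 1; 0 0 0 -0.6 -0.05 -0.03 1; 0 0 0 -0.8 -0.06 -0.03 1; 0 0 0 -1 -0.08 -0.03 1; 0 0 0 -1.2 -0.1 -0.03 1; 0 0 0 -1.4 -0.11 -0.03 1",
)

```text
time_s: 11.92
tcp_pos: [0.5969, -0.109, 0.0283]
orientation: [3.138, 0.127, 0.021]
contact_force: [7.1, 0.8, 17.7]
opening: 0.008
grip_force: 8.5
```

```bash
python3 plate.py
```

```text
right [(np.float64(0.53), np.float64(109.0), np.float64(-2.0)), (np.float64(0.52), np.float64(17.0), np.float64(-2.0)), (np.float64(0.51), np.float64(17.0), np.float64(0.0)), (np.float64(0.51), np.float64(69.0), np.float64(0.0))]
left [(np.float64(0.88), np.float64(18.0), np.float64(0.0)), (np.float64(0.85), np.float64(19.0), np.float64(0.0)), (np.float64(0.85), np.float64(17.0), np.float64(0.0)), (np.float64(0.8), np.float64(18.0), np.float64(-2.0))]
11.9667 [ 0.59618303 -0.10915348  0.02834197] [ 3.1897212   0.27348508 20.76409322]
```

Call:
apply_moves(
  motion="0 0 0 -0.25 -0.02 0 1; 0 0 0 -0.5 -0.04 0 1; 0 0 0 -0.75 -0.06 0 1; 0 0 0 -1 -0.08 0 1; 0 0 0 -1.25 -0.1 0 1; 0 0 0 -1.5 -0.12 0 1; 0 0 0 -1.75 -0.14 0 1; 0 0 0 -2 -0.16 0 1; 0 0 0 -2.25 -0.18 0 1; 0 0 0 -2.5 -0.2 0 1",
)

```text
time_s: 12.8
tcp_pos: [0.5705, -0.1115, 0.0283]
orientation: [3.138, 0.126, 0.017]
contact_force: [2.5, 0.7, 22.7]
opening: 0.007
grip_force: 11.7
```

Force has crept up, so I ease it slightly and carry on.

Call:
apply_moves(
  motion="0 0 0 -0.25 -0.02 0.03 1; 0 0 0 -0.5 -0.04 0.05 1; 0 0 0 -0.75 -0.06 0.06 1; 0 0 0 -1 -0.08 0.06 1; 0 0 0 -1.25 -0.1 0.06 1; 0 0 0 -1.5 -0.12 0.06 1; 0 0 0 -1.75 -0.14 0.06 1; 0 0 0 -2 -0.16 0.06 1; 0 0 0 -2.25 -0.18 0.06 1; 0 0 0 -2.5 -0.2 0.06 1",
)

```text
time_s: 13.63
tcp_pos: [0.5449, -0.1135, 0.0283]
orientation: [3.138, 0.126, 0.015]
contact_force: [1.8, -0.0, 22.0]
opening: 0.005
grip_force: 10.9
```

```bash
python3 plate.py
```

```text
right [(np.float64(0.62), np.float64(6.0), np.float64(-2.0)), (np.float64(0.62), np.float64(5.0), np.float64(-2.0)), (np.float64(0.61), np.float64(7.0), np.float64(-2.0)), (np.float64(0.6), np.float64(5.0), np.float64(0.0))]
left [(np.float64(0.87), np.float64(70.0), np.float64(0.0)), (np.float64(0.87), np.float64(71.0), np.float64(0.0)), (np.float64(0.82), np.float64(70.0), np.float64(-2.0)), (np.float64(0.82), np.float64(71.0), np.float64(-2.0))]
13.6833 [ 0.54433789 -0.11363168  0.02828198] [ 1.82978638 -0.37703915 21.9903892 ]
```

Call:
apply_moves(
  motion="0 0 0 -0.25 -0.02 0.03 1; 0 0 0 -0.5 -0.04 0.05 1; 0 0 0 -0.75 -0.06 0.06 1; 0 0 0 -1 -0.08 0.06 1; 0 0 0 -1.25 -0.1 0.07 1; 0 0 0 -1.5 -0.12 0.07 1; 0 0 0 -1.75 -0.14 0.07 1; 0 0 0 -2 -0.16 0.08 1; 0 0 0 -2.2 -0.18 0.08 1; 0 0 0 -2.4 -0.19 0.08 1",
)

```text
time_s: 14.52
tcp_pos: [0.5199, -0.1155, 0.0283]
orientation: [3.138, 0.126, 0.012]
contact_force: [1.3, 0.6, 19.2]
opening: 0.003
grip_force: 9.2
```

Call:
apply_moves(
  motion="0 0 0 -0.1 -0.01 0 1; 0 0 0 -0.2 -0.02 0 1; 0 0 0 -0.3 -0.02 0 1; 0 0 0 -0.4 -0.03 0 1; 0 0 0 -0.5 -0.04 0 1; 0 0 0 -0.6 -0.05 0 1; 0 0 0 -0.6 -0.05 0 1",
)

```text
time_s: 15.1
tcp_pos: [0.5162, -0.1156, 0.0284]
orientation: [3.138, 0.127, 0.019]
contact_force: [8.0, 0.5, 11.8]
opening: 0.004
grip_force: 5.7
```

Call:
apply_moves(
  motion="0 0 0 0 0 -0.05 1; 0 0 0 0 0 -0.1 1; 0 0 0 -0.2 -0.02 -0.12 1; 0 0 0 -0.3 -0.02 -0.14 1; 0 0 0 -0.3 -0.02 -0.14 1; 0 0 0 -0.3 -0.02 -0.14 1",
)

```text
time_s: 15.6
tcp_pos: [0.5161, -0.1156, 0.0283]
orientation: [3.137, 0.128, 0.027]
contact_force: [9.8, 0.4, 16.0]
opening: 0.002
grip_force: 8.7
```

```bash
python3 plate.py; python3 - <<'E'
import cv2
a=cv2.imread("pics/now.png")[170:270,195:315]
cv2.imwrite("pics/s5.png",cv2.resize(a,None,fx=6,fy=6,interpolation=cv2.INTER_CUBIC))
E
```

```text
right [(np.float64(0.76), np.float64(34.0), np.float64(0.0)), (np.float64(0.75), np.float64(33.0), np.float64(0.0)), (np.float64(0.74), np.float64(35.0), np.float64(0.0)), (np.float64(0.73), np.float64(32.0), np.float64(0.0))]
left [(np.float64(0.84), np.float64(99.0), np.float64(0.0)), (np.float64(0.83), np.float64(98.0), np.float64(0.0)), (np.float64(0.8), np.float64(99.0), np.float64(-2.0)), (np.float64(0.79), np.float64(98.0), np.float64(-2.0))]
15.65 [ 0.51614977 -0.115637    0.02832677] [10.6636518   1.53197481 17.54899853]
```

View pics/s5.png

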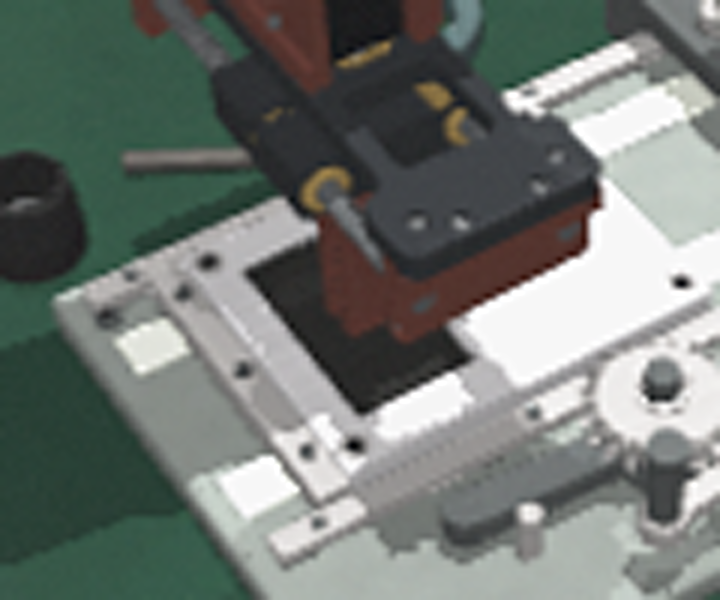

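The plate's front edge lies along the stop bar, from about (215, 280) to (330, 470), and the force confirms contact. I lift off straight up.

Call:
apply_moves(
  motion="0 0 0 0 0 0.3 1; 0 0 0 0 0 0.8 1; 0 0 0 0 0 2 1; 0 0 0 0 0 5 1; 0 0 0 0 0 8 1; 0 0 0 0 0 11 1; 0 0 0 0 -3 13 1; 0 0 0 0 -6 14 1; 0 0 0 0 -9 14 1; 0 0 0 0 -12 14 1",
)

```text
time_s: 16.48
tcp_pos: [0.506, -0.2369, 0.1646]
orientation: [-3.139, -0.127, 0.002]
contact_force: [0.5, 0.6, -0.3]
opening: 0.004
grip_force: 0.0
```

Call:
apply_moves(
  motion="0 0 0 -1 -3.5 0 1; 0 0 0 -2 -7 0 1; 0 0 0 -3 -10.5 0 1; 0 0 0 -4 -14 0 1; 0 0 0 -5 -17.5 0 1; 0 0 0 -6 -21 0 1; 0 0 0 -6 -24 0 1; 0 0 0 -6 -24 0 1",
)

```text
time_s: 17.15
tcp_pos: [0.4425, -0.4821, 0.163]
orientation: [3.138, 0.113, -0.006]
contact_force: [-0.6, -0.8, -0.4]
opening: 0.005
grip_force: 0.0
```

```bash
python3 plate.py; python3 - <<'E'
from h import *
I=[]
for c,r in (("scene",(160,280,195,335)),("top",(170,290,200,360))):
    f=robot.grab_frame(c)
    I.append(cv2.resize(f["color"][r[0]:r[1],r[2]:r[3]][:,:,::-1],None,fx=2.6,fy=2.6,interpolation=cv2.INTER_CUBIC))
cv2.imwrite("pics/s6.png",np.hstack(I))
E
```

```text
right [(np.float64(0.63), np.float64(98.0), np.float64(-2.0)), (np.float64(0.63), np.float64(97.0), np.float64(-2.0)), (np.float64(0.61), np.float64(97.0), np.float64(0.0)), (np.float64(0.6), np.float64(89.0), np.float64(-2.0))]
left [(np.float64(0.82), np.float64(98.0), np.float64(0.0)), (np.float64(0.8), np.float64(99.0), np.float64(0.0)), (np.float64(0.78), np.float64(98.0), np.float64(-2.0)), (np.float64(0.77), np.float64(99.0), np.float64(-2.0))]
17.2 [ 0.44395714 -0.47857968  0.16284747] [-0.43123668  0.54713918 -0.8524052 ]
```

View pics/s6.png

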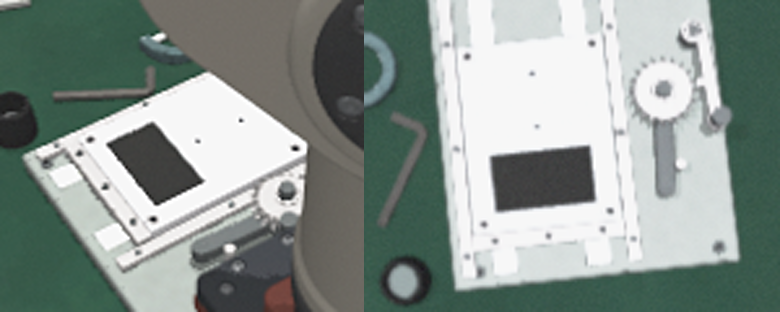

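The plate lies square against the stop at both ends, from about (468, 240) to (632, 225) in the right-hand crop. The tools are untouched, the finger is back and the arm is clear.

```bash
python3 -c "
from bench import robot
print(robot.close_job())"
```

```text
the job is handed in; nothing more can be done
None
```

The job is handed in at about 17 s: the clamp finger swung fully back before I let the pawl go, and the plate lies against the front stop. Press readings peaked at about 23 N, with one early slip on the pad and a re-press, and the tools beside the nest were left alone.

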